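Jar mill gearbox oil check with the dipstick

ROBOT

A 6-joint arm with a two-finger parallel gripper is mounted at the origin on the work surface. World frame = base frame: x ahead of the robot, y to its left, z up, the work surface at z = 0. Lengths are in m, angles in rad, forces in N, time in s.
With the tool pointing down it reaches from about 0.4 to 0.925 m from the base axis. Payload 3.4 kg.
Tool frame: the origin (TCP) lies at the very end of the fingers, on their centre line; the grasp point (between the pads) lies 19 mm behind it; z points along the fingers, y is the line along which they close (so a half turn about z gives the same grasp; the last joint's range is limited). The gripper opens to 85 mm and grips with 20 to 120 N. Pads are 22 mm wide; open, the fingers measure 114 mm over their backs; the gripper's body (76 mm by 85 mm) begins 54 mm behind the grasp point. The pads swing forward as they close: fully open they stand 13 mm farther back than shut.
Start: joints at [-1.22, 0.307, 1.506, -0, 1.328, -0.073], TCP at [0.237, -0.524, 0.231] pointing down, gripper open.
Joint ranges: [-3.12, 3.12], [-1.05, 2.28], [0.14, 2.33], [-1.42, 4.57], [0.1, 2.73], [-2.68, 2.68]. Speed limits (rad/s): [2.57, 2.57, 3.14, 3.14, 3.14, 3.14].

INTERFACE

Orientations are given as a 3x3 rotation matrix whose columns are the frame's x, y, z axes.
In Python, from plant import manip, viewer gives the robot as it stands.
- The arm moves only by the tool carry_out, never from a script. Its arguments are lists of equal length, an entry for each row: "jaw": the opening, from 0 (shut) to 1 (fully open); "linear": the shift along the tool's x, y, z in units of 25 mm (1.0 is 25 mm), a list of three; "roll": the turn about the tool's z in units of 8 degrees (1.0 is 8 degrees). In form: {"jaw": [jaw, ...], "linear": [[tx, ty, tz], ...], "roll": [roll, ...]}. A call has 1 to 5 rows; each row shifts and turns the commanded pose from where the row before left it, along the tool's axes as they then stand; what a row does not reach is not made up. A row lasts 1/10 s, in which the tool goes at most 50 mm and 8.59 degrees, less where a joint would pass 70% of its speed; a pose out of reach is approached as far as the arm can. A call is refused whole if a number of a shift passes 1 or a number of a turn 1, either way. A call with a gripper value outside its range is refused whole. The fingers move at their own pace and stop on an object; "grip_force" is the grip in N (left out, the last holds). Time passes only in rows, so rows that do not move let the fingers close. It gives the time, the measured TCP pose, the force, the opening and the grip force at its end, in the units of the state.
- manip.sense(): the state, without advancing time (a new reading comes with each control period).
- viewer.read_camera(name): name is "scene" or "top"; returns a dict with "color" (384x512x3 uint8, red, green, blue), "depth" (384x512 float32, m along the optical axis (not along the pixel's ray), 0 where there is no reading), "fovy" (degrees; the focal length in pixels is half the picture's height over the tangent of half this angle, whatever the lens; pixels are square), "cx", "cy" (the principal point, pixels), "cam_to_world" (4x4, takes a point from camera to world coordinates). Camera axes: x right, y down, z forward; pixel columns grow to the right and rows downward; lengths in m; the calibration is good to about 2 mm. A picture is of the moment at which its call begins.
- manip.job_done(): hands the job in; it is judged then, once.
The state is a dict: "t": time; "joint_pos": joint angles; "dq": joint speeds; "effort": joint torques, N m; "tool_pos": TCP position; "orientation": TCP orientation; "contact_force": force on the tool from outside, world axes, zero at the start; "ft_torque": the same for the moment, N m; "finger_gap": opening from 0.0 (shut) to 1.0 (fully open); "finger_force": force on a finger pad.
Only numpy, scipy, OpenCV 4.12 (cv2) and the standard library are available. Lean on these libraries where they do the work, as an engineer would, in place of code of your own. Each camera call takes 0.05 s, during which the arm holds its last target. There are 200 camera calls.

TASK

The jar mill is stopped for its gearbox oil check. Pick up the clean dipstick by its grip, push it gently down the slanting tube of the gearbox until its collar stops on the tube's mouth and keep it pressed home for a moment, then draw it right out and hold it level for reading, its tip over the middle of the drip tray and about 15 cm above the bench; never let the tip point steeply upward. Finish still holding it there, and leave the tray and the other things on the bench where they are.

Things in the scene. Friction and masses are not known exactly. Their poses are not given: they have to be found in the camera images.
- dipstick: dipstick, about 80 g, lying on the bench: round aluminium rod 8 mm thick, 120 mm long, tip tapered; collar 28 mm across, 6 mm thick; behind it a black plastic grip. Origin on the axis at the collar's stop face (towards the tip), at the start 14 mm above the bench. x runs along the axis to the tip, z up as it lies: rod x 0 to 120, collar x -6 to 0, grip x -66 to -6 mm. Balances near x -12 mm
- grip (a point): middle of the dipstick's flat-sided grip, on the axis, 36 mm behind the collar's stop face. The grip is 60 mm long (x), 22 mm wide (y) and 28 mm tall (z), 14 mm either side of the axis, and lies flat on the bench at the start
- tip (a point): the tip of the dipstick's rod, on its axis, 120 mm from the collar's stop face; four dark gauge rings go round the rod just behind it
- tube: dipstick tube, a fixed steel pipe slanting up at 45 degrees out of the gearbox's end that faces away from the robot, 85 mm of it in the open. Origin in the middle of its mouth, 150 mm above the bench; x points down the bore (down and back towards the robot), y is level. With the collar home the dipstick's origin and x axis coincide with these; its turn about x is free
- mouth (a point): middle of the tube's open mouth (the origin of the tube). Bore 13 mm, flaring to 20 mm over the last 12 mm at the mouth; outer diameter there 28 mm; 130 mm deep and open below, so that the collar meets the mouth (rigid) before the tip meets anything
- mill: jar mill, fixed: green worm gearbox 125 (x) x 85 x 146 mm high, origin on the bench under its middle, x to the end with the tube, mouth at x 125, y 0, z 150 mm. Motor behind it, x -220 to -62, 150 mm high; rollers on its -y side, x -140 to 140, y -390 to -70, 122 mm high, with a white jar lying on them, y -345 to -180, 240 mm high
- tray: the drip tray, open, aluminium, 180 mm (x) by 130 mm (y), 28 mm high, 0.5 kg, loose on the bench; origin under its middle
- bowl: a fired clay bowl, 116 mm across and 52 mm high, loose, to be left alone; origin under its middle
- glaze: a white glaze jar with a screw lid, 72 mm across and 85 mm high, loose, to be left alone; origin under its middle
- knife: a potter's knife with a wooden handle, 195 mm long and 14 mm high, lying along its x, loose, to be left alone; origin on the bench near where blade and handle meet

How it is judged:
By the outcome, as a careful person would: the job done as asked, in the order asked, and still so for the second after the job is handed in, while the arm keeps its last pose, push and grip.
It also fails if it takes over 58 s, if anything falls off the work surface, if the arm or the gripper's body presses on something with over 40 N, if the wrist force passes 120 N, or if a joint passes its speed limit or range.

## Working session

There is one attempt and no reset: what is moved stays moved. The work goes in short steps, Python scripts to look and compute and a tool call to move; the robot and the scene stay as the last step left them, time stands still between calls to the robot, and variables do not carry over. Pictures are saved under pics/ and viewed, at most 10 in all, crops included, and the job is handed in when it is done.

Besides the shell and the picture viewer there is one more tool, called after "Emit:" as name([rows], argument=value, ...), one row to a line, values as JSON. carry_out: Moves the arm, as the interface text tells. Its arguments: {"type":"object","properties":{"jaw":{"type":"array","items":{"type":"number"}},"linear":{"type":"array","items":{"type":"array","items":{"type":"number"}}},"roll":{"type":"array","items":{"type":"number"}},"grip_force":{"type":"number"}},"required":["jaw","linear","roll"]}

```bash
ls; mkdir -p pics
python3 - <<'E'
from plant import manip, viewer
import cv2,numpy as np
for n in("scene","top"):
    c=viewer.read_camera(n); cv2.imwrite(f"pics/{n}0.png",c["color"][:,:,::-1]); np.savez(f"{n}0.npz",**c)
    print(n,c["fovy"],c["cx"],c["cy"],c["cam_to_world"].round(3).tolist())
s=manip.sense();print({k:np.round(v,3).tolist() for k,v in s.items()})
E
```

```text
pics
scene 44.9347068169061 252.33532705388797 193.75977240498548 [[-0.152, 0.524, -0.838, 1.404], [0.988, 0.093, -0.122, 0.259], [0.014, -0.847, -0.532, 0.659], [0.0, 0.0, 0.0, 1.0]]
top 57.96150445060104 255.8955314912742 197.2940885965832 [[0.074, -0.972, 0.225, 0.371], [-0.997, -0.073, 0.012, 0.138], [0.005, -0.225, -0.974, 0.898], [0.0, 0.0, 0.0, 1.0]]
{'t': 0.1, 'joint_pos': [-1.219, 0.308, 1.508, 0.0, 1.328, -0.074], 'dq': [-0.0, -0.003, -0.003, -0.0, -0.0, -0.002], 'effort': [0.0, -45.853, -25.261, -0.0, 0.005, -0.0], 'tool_pos': [0.237, -0.523, 0.23], 'orientation': [[0.911, 0.412, -0.001], [0.412, -0.911, 0.002], [0.0, -0.002, -1.0]], 'contact_force': [-0.301, -0.641, 0.386], 'ft_torque': [-0.03, 0.007, 0.01], 'finger_force': 0.0, 'finger_gap': 1.001}
```

View pics/scene0.png

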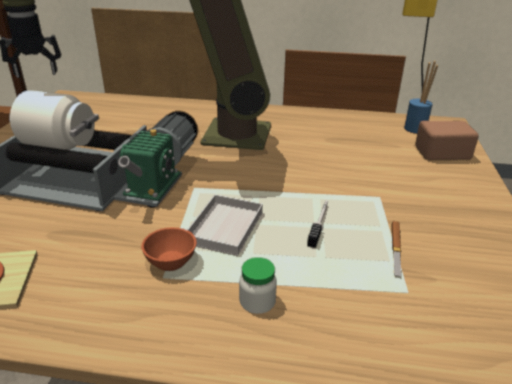

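View pics/top0.png

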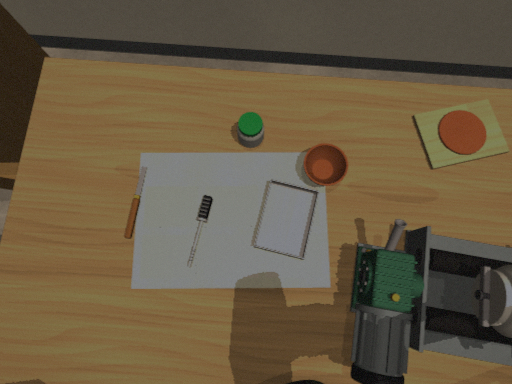

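The scene view shows the tube mouth near (123,160), the dipstick's grip at (315,235) and its tip at (325,207), and the tray at (228,222). The top view shows the grip at (205,208) with the tip at (190,265) towards the robot. It also shows the tube from (388,250) to its mouth at (401,223), the green gearbox at (387,280) and the tray at (286,219).

```bash
cat > h.py <<'E'
import numpy as np, cv2
def load(n): return dict(np.load(n))
def rays(c,uv):
    uv=np.atleast_2d(uv).astype(float); f=192/np.tan(np.radians(float(c["fovy"]))/2)
    d=np.c_[(uv[:,0]-c["cx"])/f,(uv[:,1]-c["cy"])/f,np.ones(len(uv))]
    return c["cam_to_world"][:3,3], d@c["cam_to_world"][:3,:3].T
def onz(c,uv,z):
    o,d=rays(c,uv); return o+d*((z-o[2])/d[:,2])[:,None]
def cloud(c):
    v,u=np.mgrid[0:384,0:512]; o,d=rays(c,np.c_[u.ravel(),v.ravel()])
    p=(o+d*c["depth"].reshape(-1,1)).reshape(384,512,3); p[c["depth"]==0]=np.nan; return p
def rect(p):
    r=cv2.minAreaRect((p[:,:2]*1000).astype(np.float32)); return r
E
python3 - <<'E'
from h import *
t=load("top0.npz"); s=load("scene0.npz"); P=cloud(t); S=cloud(s)
hsv=cv2.cvtColor(t["color"],cv2.COLOR_RGB2HSV); v=hsv[:,:,2]
def box(m,x0,x1,y0,y1):
    k=np.zeros_like(m); k[y0:y1,x0:x1]=m[y0:y1,x0:x1]; return k
# grip
m=box(v<70,190,220,185,228); ys,xs=np.nonzero(m); p=onz(t,np.c_[xs,ys],.028); print("grip",len(xs),rect(p),"depth z",np.nanmedian(P[m][:,2]))
# tray rim
Z=P[:,:,2]
m=box((Z>.012)&(Z<.05),240,330,170,265)&(P[:,:,1]>-.2); 
mm=cv2.connectedComponents(m.astype(np.uint8))[1]
for i in range(1,mm.max()+1):
    q=P[mm==i]
    if len(q)>40: print("tray?",len(q),rect(q),q[:,2].mean(),q[:,:2].mean(0))
# green top
g=(hsv[:,:,0]>60)&(hsv[:,:,0]<95)&(hsv[:,:,1]>80)
m=box(g,340,430,235,320)&(Z>.125)&(Z<.16); print("gear",m.sum(),rect(P[m]),np.nanmedian(P[m][:,2]))
# tube
m=box(Z>.06,385,412,212,252)&~g; q=P[m]; print("tube",len(q)); 
for r in range(214,252,3):
    k=np.nonzero(m[r])[0]
    if len(k): print(r,k.min(),k.max(),P[r,k].mean(0).round(3),np.ptp(P[r,k][:,1]).round(3))
for n,c,(x0,x1,y0,y1) in (("t",t,(370,430,200,300)),("s",s,(90,190,110,210))):
    cv2.imwrite(f"pics/{n}c.png",cv2.resize(c["color"][y0:y1,x0:x1,::-1],None,fx=6,fy=6,interpolation=cv2.INTER_CUBIC)[:600,:800])
a=cv2.imread("pics/tc.png");b=cv2.imread("pics/sc.png")[:,:440]
cv2.imwrite("pics/c.png",np.hstack([a,b]))
E
```

```text
grip 185 ((533.8511352539062, 277.1969909667969), (24.639198303222656, 66.43792724609375), 80.90373229980469) depth z 0.02715683000950847
tray? 91 ((635.4896850585938, -4.193916320800781), (69.6251449584961, 31.233068466186523), 71.01082611083984) 0.02426606759451279 [ 0.63627082 -0.00856677]
tray? 427 ((524.5877685546875, 67.61698913574219), (130.07041931152344, 180.283935546875), 79.99281311035156) 0.024629592688965595 [0.53148086 0.06179955]
gear 2270 ((387.40924072265625, -166.95523071289062), (116.94618225097656, 122.7740249633789), 84.08350372314453) 0.14183656115741305
tube 342
220 395 402 [ 0.518 -0.17   0.143] 0.017
223 394 406 [ 0.511 -0.173  0.145] 0.026
226 394 405 [ 0.502 -0.167  0.155] 0.019
229 392 402 [ 0.497 -0.166  0.145] 0.016
232 391 401 [ 0.491 -0.166  0.139] 0.017
235 390 400 [ 0.485 -0.166  0.134] 0.019
238 388 398 [ 0.479 -0.164  0.126] 0.016
241 387 397 [ 0.473 -0.164  0.12 ] 0.018
244 386 396 [ 0.467 -0.164  0.115] 0.02
247 385 394 [ 0.461 -0.162  0.11 ] 0.016
250 387 393 [ 0.453 -0.162  0.114] 0.024
```

View pics/c.png

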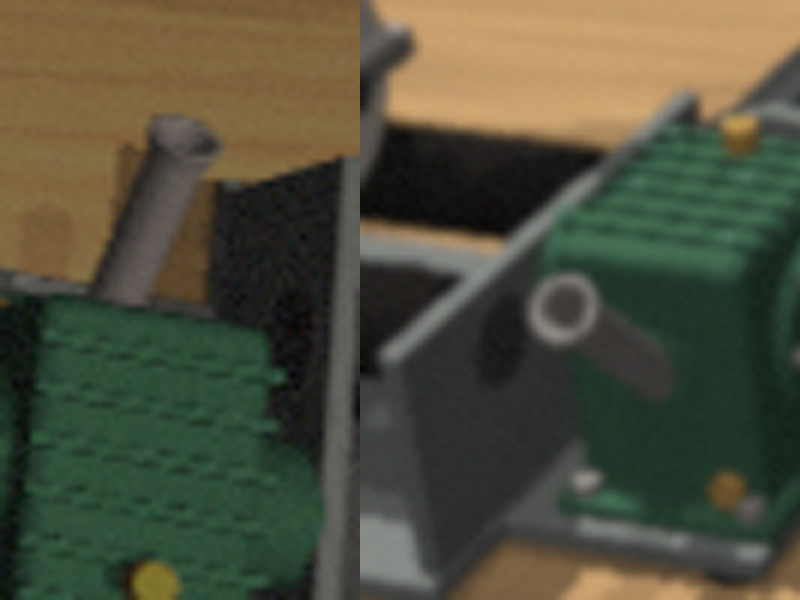

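The crops show the mouth ring centred at top pixel (400.6,222.1) and scene pixel (123.8,161.3), with the tube clear of the gearbox face.

Run:
```python
from h import *
t=load("top0.npz"); s=load("scene0.npz"); P=cloud(t); S=cloud(s); Z=P[:,:,2]
o1,d1=rays(t,[400.6,222.1]); o2,d2=rays(s,[123.8,161.3]); d1,d2=d1[0],d2[0]
k=np.linalg.lstsq(np.c_[d1,-d2],o2-o1,rcond=None)[0]; a=o1+k[0]*d1;b=o2+k[1]*d2; print("mouth",a.round(4),b.round(4)); print("onz",onz(t,[400.6,222.1],.15),onz(s,[123.8,161.3],.15))
# tube axis heading: edge midpoints in top view, plane containing cam and axis; intersect with 45deg plane through mouth
hs=cv2.cvtColor(t["color"],cv2.COLOR_RGB2HSV); g=(hs[:,:,0]>60)&(hs[:,:,0]<95)&(hs[:,:,1]>80)
R=range(229,247); X=[];Y=[]
for r in R:
    k=np.nonzero((Z[r,383:412]>.09)&~g[r,383:412])[0]+383
    q=P[r,k]; X.append(q[:,0].mean());Y.append(np.median(q[:,1]))
print("tube heading deg",np.degrees(np.arctan(np.polyfit(X,Y,1)[0])))
# gearbox left(+y) edge of the top
E=[];
for r in range(256,305):
    k=np.nonzero(g[r]&(Z[r]>.128)&(Z[r]<.152))[0]
    k=k[(k>340)&(k<430)]
    if len(k)>10: E.append([*P[r,k.min()+1,:2],*P[r,k.max()-1,:2]])
E=np.array(E); print("left edge heading",np.degrees(np.arctan(np.polyfit(E[:,0],E[:,1],1)[0])),"range",E[:,0].min(),E[:,0].max(), "mid y at x", E[[2,len(E)//4,len(E)//2]].round(3).tolist())
# scene: gearbox + mouth check; rod of the dipstick
v=hs[:,:,2]; m=(v<70); k=np.zeros_like(m);k[185:228,190:220]=m[185:228,190:220]
ys,xs=np.nonzero(k); p=onz(t,np.c_[xs,ys],.028)[:,:2]; c=p.mean(0); w,V=np.linalg.eigh(np.cov((p-c).T)); print("grip mean",c,"axis",V[:,1])
# rod in depth: points 8..22mm high between
m=np.zeros_like(k); m[222:275,180:210]=1; m&=(Z>.0075)&(Z<.024); q=P[m]; print("rod",len(q),q[:,:2].mean(0)); 
if len(q)>5:
  w,V=np.linalg.eigh(np.cov((q[:,:2]-q[:,:2].mean(0)).T)); print(V[:,1], q[q[:,0].argmin()])
# scene grip
hv=cv2.cvtColor(s["color"],cv2.COLOR_RGB2HSV)[:,:,2]; k=np.zeros_like(hv,bool); k[220:250,303:328]=hv[220:250,303:328]<75
ys,xs=np.nonzero(k); print("scene grip",len(xs),onz(s,np.c_[xs,ys],.016)[:,:2].mean(0), rect(onz(s,np.c_[xs,ys],.016)))
```

```text
mouth [ 0.5122 -0.1726  0.1486] [ 0.5119 -0.1711  0.1479]
onz [[ 0.51195197 -0.17198795  0.15      ]] [[ 0.51557442 -0.16926948  0.15      ]]
tube heading deg -4.203849528143394
left edge heading -5.9176529690115895 range 0.3346168215887236 0.4355251531684304 mid y at x [[0.431, -0.124, 0.437, -0.201], [0.41, -0.12, 0.416, -0.199], [0.384, -0.115, 0.391, -0.2]]
grip mean [0.53678696 0.27606093] axis [-0.98769447  0.15639577]
rod 146 [0.44278413 0.29456314]
[-0.98541831  0.1701492 ] [0.38632558 0.30483141 0.0155305 ]
scene grip 200 [0.54516158 0.27904485] ((544.2847290039062, 278.4589538574219), (22.423551559448242, 82.99085998535156), 80.82984161376953)
```

Emit:
carry_out([
  [0,0,-1],
  [0,0,-1],
  [0,0,-1],
  [0,0,-1],
  [0,0,-1],
], jaw=[1,1,1,1,1], roll=[0.84,0.84,0.84,0.84,0.84], grip_force=30)

```text
t: 0.6
tool_pos: [0.2368, -0.5235, 0.3567]
orientation: [[0.986, -0.166, -0.0], [-0.166, -0.986, 0.001], [-0.001, -0.001, -1.0]]
contact_force: [-0.1, 0.5, -0.2]
finger_gap: 1.0
finger_force: 0.0
```

Emit:
carry_out([
  [0.5,-0.95,0],
  [0.5,-0.95,0],
  [0.5,-0.95,0],
  [0.5,-0.95,0],
  [0.5,-0.95,0],
], jaw=[1,1,1,1,1], roll=[0,0,0,0,0])

```text
t: 1.1
tool_pos: [0.3181, -0.4156, 0.3558]
orientation: [[0.987, -0.161, -0.001], [-0.161, -0.987, 0.001], [-0.001, -0.001, -1.0]]
contact_force: [0.3, 0.0, -0.6]
finger_gap: 1.001
finger_force: 0.0
```

Emit:
carry_out([
  [0.5,-0.95,0],
  [0.5,-0.95,0],
  [0.5,-0.95,0],
  [0.5,-0.95,0],
  [0.5,-0.95,0],
], jaw=[1,1,1,1,1], roll=[0,0,0,0,0])

```text
t: 1.6
tool_pos: [0.3988, -0.3084, 0.3558]
orientation: [[0.987, -0.161, -0.001], [-0.161, -0.987, 0.001], [-0.001, -0.001, -1.0]]
contact_force: [0.5, -0.3, -0.1]
finger_gap: 1.002
finger_force: 0.0
```

Emit:
carry_out([
  [0.07,-0.96,0],
  [0.07,-0.96,0],
  [0.07,-0.96,0],
  [0.07,-0.96,0],
  [0.07,-0.96,0],
], jaw=[1,1,1,1,1], roll=[0,0,0,0,0])

```text
t: 2.1
tool_pos: [0.4263, -0.1914, 0.3558]
orientation: [[0.987, -0.161, -0.001], [-0.161, -0.987, 0.001], [-0.001, -0.0, -1.0]]
contact_force: [0.3, 0.7, -0.0]
finger_gap: 1.002
finger_force: 0.0
```

Emit:
carry_out([
  [0.07,-0.96,0],
  [0.07,-0.96,0],
  [0.07,-0.96,0],
  [0.07,-0.96,0],
  [0.07,-0.96,0],
], jaw=[1,1,1,1,1], roll=[0,0,0,0,0])

```text
t: 2.6
tool_pos: [0.4542, -0.0745, 0.3559]
orientation: [[0.987, -0.161, -0.001], [-0.161, -0.987, 0.0], [-0.001, -0.0, -1.0]]
contact_force: [0.0, -0.3, 1.1]
finger_gap: 0.997
finger_force: 0.0
```

Emit:
carry_out([
  [0.07,-0.96,0.6],
  [0.07,-0.96,0.6],
  [0.07,-0.96,0.6],
  [0.07,-0.96,0.6],
  [0.07,-0.96,0.6],
], jaw=[1,1,1,1,1], roll=[0,0,0,0,0])

```text
t: 3.1
tool_pos: [0.4821, 0.0425, 0.2803]
orientation: [[0.987, -0.161, -0.001], [-0.161, -0.987, -0.0], [-0.001, 0.0, -1.0]]
contact_force: [0.7, 0.3, -0.3]
finger_gap: 1.002
finger_force: 0.0
```

Emit:
carry_out([
  [0.07,-0.96,0.6],
  [0.07,-0.96,0.6],
  [0.07,-0.96,0.6],
  [0.07,-0.96,0.6],
  [0.07,-0.96,0.6],
], jaw=[1,1,1,1,1], roll=[0,0,0,0,0])

```text
t: 3.6
tool_pos: [0.5101, 0.1594, 0.2053]
orientation: [[0.987, -0.161, -0.001], [-0.161, -0.987, -0.0], [-0.001, 0.0, -1.0]]
contact_force: [0.1, 0.6, -0.5]
finger_gap: 0.998
finger_force: 0.0
```

Emit:
carry_out([
  [0.07,-0.96,0.6],
  [0.07,-0.96,0.6],
  [0.07,-0.96,0.6],
  [0.07,-0.96,0.6],
  [0.07,-0.96,0.6],
], jaw=[1,1,1,1,1], roll=[0,0,0,0,0])

```text
t: 4.1
tool_pos: [0.538, 0.2763, 0.1302]
orientation: [[0.987, -0.161, -0.001], [-0.161, -0.987, -0.0], [-0.001, 0.001, -1.0]]
contact_force: [0.6, -0.4, 0.3]
finger_gap: 1.002
finger_force: 0.0
```

Emit:
carry_out([
  [-0.08,0,0.9],
  [0,0,0.9],
  [0,0,0.9],
  [0,0,0.9],
  [0,0,0.9],
], jaw=[1,1,1,1,1], roll=[0,0,0,0,0])

```text
t: 4.6
tool_pos: [0.5359, 0.2758, 0.0175]
orientation: [[0.987, -0.161, -0.001], [-0.161, -0.987, -0.0], [-0.001, 0.0, -1.0]]
contact_force: [-0.1, 0.2, 0.2]
finger_gap: 1.001
finger_force: 0.0
```

Emit:
carry_out([
  [0,0,0.5],
  [0,0,0.05],
  [0,0,0],
  [0,0,0],
  [0,0,0],
], jaw=[1,1,0,0,0], roll=[0,0,0,0,0])

```text
t: 5.1
tool_pos: [0.5372, 0.2762, 0.0063]
orientation: [[0.987, -0.161, 0.002], [-0.161, -0.987, 0.001], [0.002, -0.001, -1.0]]
contact_force: [-0.4, -0.7, 0.9]
finger_gap: 0.515
finger_force: 0.0
```

Emit:
carry_out([
  [0,0,0],
  [0,0,0],
  [0,0,0],
  [0,0,0],
  [0,0,0],
], jaw=[0,0,0,0,0], roll=[0,0,0,0,0])

```text
t: 5.6
tool_pos: [0.5371, 0.2763, 0.0061]
orientation: [[0.987, -0.161, 0.002], [-0.161, -0.987, 0.001], [0.002, -0.001, -1.0]]
contact_force: [-1.5, -0.2, 6.2]
finger_gap: 0.253
finger_force: 31.1
```

Emit:
carry_out([
  [0,0,-0.2],
  [0,0,-0.6],
  [0,0,-1],
  [0,0,-1],
  [0,0,-1],
], jaw=[0,0,0,0,0], roll=[0,0,0,0,0])

```text
t: 6.1
tool_pos: [0.5356, 0.2755, 0.1006]
orientation: [[0.987, -0.161, -0.001], [-0.161, -0.987, -0.001], [-0.001, 0.001, -1.0]]
contact_force: [-0.1, 0.1, -1.1]
finger_gap: 0.25
finger_force: 30.2
```

Run:
```python
from plant import manip, viewer
import cv2,numpy as np
im=[]
for n,(x0,x1,y0,y1) in (("scene",(250,400,120,270)),("top",(130,280,150,300))):
    c=viewer.read_camera(n); np.savez(f"{n}1.npz",**c); im.append(cv2.resize(c["color"][y0:y1,x0:x1,::-1],(400,400)))
cv2.imwrite("pics/g1.png",np.hstack(im))
s=manip.sense();print({k:np.round(v,3).tolist() for k,v in s.items()})
```

```text
{'t': 6.2, 'joint_pos': [0.405, 0.463, 1.609, -0.0, 1.063, 2.137], 'dq': [-0.0, 0.042, 0.046, 0.0, -0.045, -0.001], 'effort': [0.08, -51.685, -20.158, 0.006, 0.624, -0.001], 'tool_pos': [0.539, 0.277, 0.104], 'orientation': [[0.987, -0.161, 0.006], [-0.161, -0.987, 0.003], [0.006, -0.004, -1.0]], 'contact_force': [0.512, 0.64, -1.174], 'ft_torque': [0.013, -0.07, -0.01], 'finger_force': 30.308, 'finger_gap': 0.254}
```

View pics/g1.png

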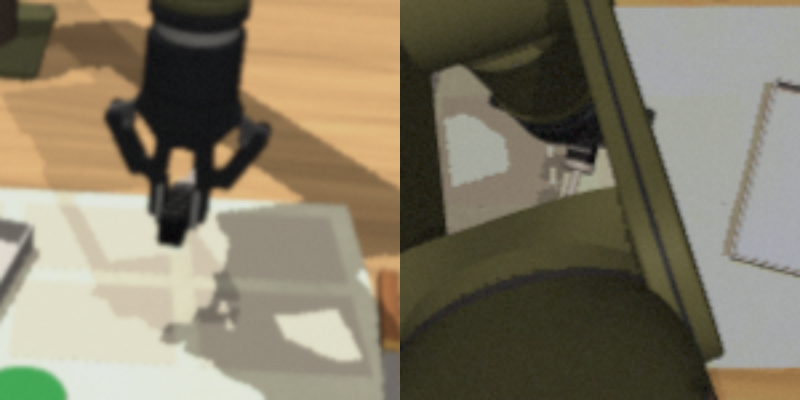

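The grip is held between the pads and the dipstick looks level. The scene half shows the grip's end at about (170,240). The arm hides the stick in the top half.

Emit:
carry_out([
  [0.44,0.3,-0.64],
  [0.44,0.6,-0.64],
  [0.44,0.9,-0.64],
  [0.44,0.9,-0.64],
  [0.44,0.9,-0.64],
], jaw=[0,0,0,0,0], roll=[-0.4,0,0,0,0])

```text
t: 6.7
tool_pos: [0.5802, 0.1789, 0.179]
orientation: [[0.994, -0.105, -0.003], [-0.105, -0.994, -0.001], [-0.003, 0.001, -1.0]]
contact_force: [-0.1, -0.0, -1.0]
finger_gap: 0.252
finger_force: 30.3
```

Emit:
carry_out([
  [0.44,0.9,0],
  [0.44,0.9,0],
  [0.44,0.9,0],
  [0.44,0.9,0],
  [0.44,0.9,0],
], jaw=[0,0,0,0,0], roll=[0,0,0,0,0])

```text
t: 7.2
tool_pos: [0.6231, 0.0612, 0.1783]
orientation: [[0.994, -0.106, -0.003], [-0.106, -0.994, -0.0], [-0.003, 0.0, -1.0]]
contact_force: [0.4, 0.4, -1.1]
finger_gap: 0.255
finger_force: 30.3
```

Emit:
carry_out([
  [0.44,0.9,0],
  [0.44,0.9,0],
  [0.44,0.9,0],
  [0.44,0.9,0],
  [0.44,0.9,0],
], jaw=[0,0,0,0,0], roll=[0,0,0,0,0])

```text
t: 7.7
tool_pos: [0.6659, -0.0563, 0.1781]
orientation: [[0.994, -0.106, -0.003], [-0.106, -0.994, 0.0], [-0.003, -0.0, -1.0]]
contact_force: [-0.2, 0.5, -0.9]
finger_gap: 0.252
finger_force: 30.3
```

Emit:
carry_out([
  [0.44,0.9,0.3],
  [0.44,0.9,0.3],
  [0.44,0.9,0.3],
  [0.2,0.6,0.3],
  [0.1,0.4,0.3],
], jaw=[0,0,0,0,0], roll=[0,0,0,0,0])

```text
t: 8.2
tool_pos: [0.6966, -0.1527, 0.1406]
orientation: [[0.994, -0.107, -0.002], [-0.107, -0.994, 0.001], [-0.002, -0.0, -1.0]]
contact_force: [-0.0, 0.4, -0.2]
finger_gap: 0.253
finger_force: 30.3
```

Run:
```python
from plant import manip, viewer
import cv2,numpy as np
im=[]
for n,(x0,x1,y0,y1) in (("scene",(40,190,90,240)),("top",(330,480,130,280))):
    c=viewer.read_camera(n); np.savez(f"{n}2.npz",**c); im.append(cv2.resize(c["color"][y0:y1,x0:x1,::-1],(400,400)))
cv2.imwrite("pics/g2.png",np.hstack(im))
s=manip.sense();print({k:np.round(v,3).tolist() for k,v in s.items()})
```

```text
{'t': 8.3, 'joint_pos': [-0.275, 0.565, 1.304, -0.0, 1.277, 1.403], 'dq': [0.025, -0.023, -0.004, 0.022, 0.02, 0.012], 'effort': [-0.728, -61.499, -25.326, -0.13, -0.195, -0.095], 'tool_pos': [0.696, -0.152, 0.14], 'orientation': [[0.994, -0.107, -0.004], [-0.107, -0.994, 0.001], [-0.004, -0.001, -1.0]], 'contact_force': [0.161, 0.276, -0.316], 'ft_torque': [-0.013, 0.018, -0.007], 'finger_force': 30.258, 'finger_gap': 0.25}
```

View pics/g2.png

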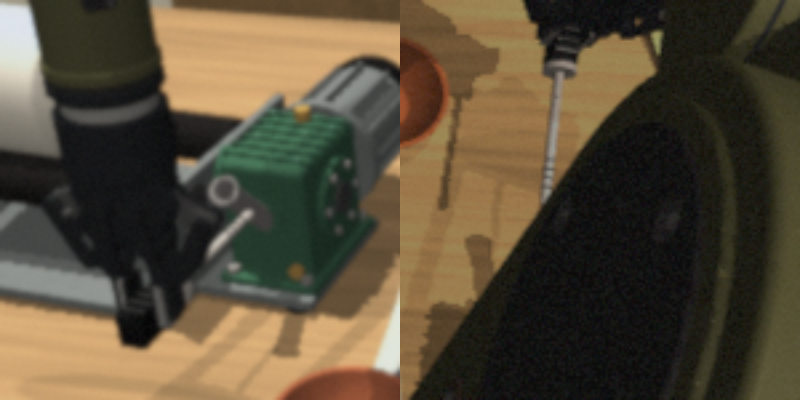

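The stick is held level about 40 mm to the +y side of the mouth. In the scene half the tip is near (250,213) and the mouth ring near (223,190). In the top half the rod runs from the collar at (562,66) to (546,200).

Run:
```python
from h import *
t=load("top2.npz"); s=load("scene2.npz"); P=cloud(t)
k=150/400
q=[]
for (u,v) in [(559,80),(546,195)]: q.append([330+(u-400)*k-.3,130+v*k-.3])
for r in range(162,205,6):
    c=int(round(np.interp(r,[q[0][1],q[1][1]],[q[0][0],q[1][0]]))); b=P[r,c-2:c+3]; print(r,c,b[b[:,2].argmax()].round(4))
a=onz(t,q,.149); print("rod pts",a.round(4)); h=a[0]-a[1]; h/=np.linalg.norm(h); print("heading",np.degrees(np.arctan2(h[1],h[0])))
n=np.array([h[1],-h[0],0]); o,d=rays(s,[40+250*k-.3,90+213*k-.3]); d=d[0]
tip=o+d*((a[0]-o)@n)/(d@n); print("tip",tip.round(4))
from plant import manip
T=np.array(manip.sense()["tool_pos"]); x=np.array([.9945,-.1045,0]); print("tip rel TCP along x,z",(tip-T)@x,tip[2]-T[2],"rod lateral",(a-T)@np.array([-.1045,-.9945,0]))
```

```text
162 389 [ 0.6478 -0.1476  0.1519]
168 388 [ 0.6336 -0.1455  0.1512]
174 388 [ 0.6194 -0.1453  0.1512]
180 387 [ 0.6045 -0.1422  0.1531]
186 386 [ 0.5904 -0.1377  0.1528]
192 386 [ 0.5766 -0.1377  0.1525]
198 385 [ 0.5628 -0.1354  0.1524]
204 384 [0.4179 0.0648 0.7018]
rod pts [[ 0.6545 -0.1496  0.149 ]
 [ 0.5527 -0.1375  0.149 ]]
heading -6.746179547669811
tip [ 0.5424 -0.1363  0.1462]
tip rel TCP along x,z -0.15417420735854848 0.006162373738821919 rod lateral [0.00144236 0.00010575]
```

Emit:
carry_out([
  [0,0.5,0],
  [0,0.6,-0.04],
  [0,0.42,0],
  [-0.3,0,0],
  [-0.1,0,0],
], jaw=[0,0,0,0,0], roll=[0,0,0,0,0])

```text
t: 8.8
tool_pos: [0.6821, -0.1885, 0.1439]
orientation: [[0.994, -0.107, -0.001], [-0.107, -0.994, 0.001], [-0.001, -0.0, -1.0]]
contact_force: [-0.3, 0.3, -0.7]
finger_gap: 0.251
finger_force: 30.2
```

Run:
```python
from plant import manip, viewer
import cv2,numpy as np
im=[]
for n,(x0,x1,y0,y1) in (("scene",(80,180,115,215)),("top",(350,450,150,250))):
    c=viewer.read_camera(n); np.savez(f"{n}3.npz",**c); im.append(cv2.resize(c["color"][y0:y1,x0:x1,::-1],(400,400),interpolation=cv2.INTER_CUBIC))
cv2.imwrite("pics/g3.png",np.hstack(im))
s=manip.sense();print({k:np.round(v,4).tolist() for k,v in s.items()})
```

```text
{'t': 8.9, 'joint_pos': [-0.3285, 0.5547, 1.3142, 0.0004, 1.2733, 1.348], 'dq': [0.007, 0.0056, -0.0149, 0.0006, -0.0069, -0.0004], 'effort': [-0.3631, -60.9085, -24.6872, -0.0376, 0.0348, -0.0068], 'tool_pos': [0.6823, -0.1879, 0.1438], 'orientation': [[0.9944, -0.1057, -0.0004], [-0.1057, -0.9944, 0.0006], [-0.0005, -0.0005, -1.0]], 'contact_force': [-0.1115, -0.321, -0.5423], 'ft_torque': [0.0037, -0.0553, -0.0231], 'finger_force': 30.2243, 'finger_gap': 0.2488}
```

View pics/g3.png

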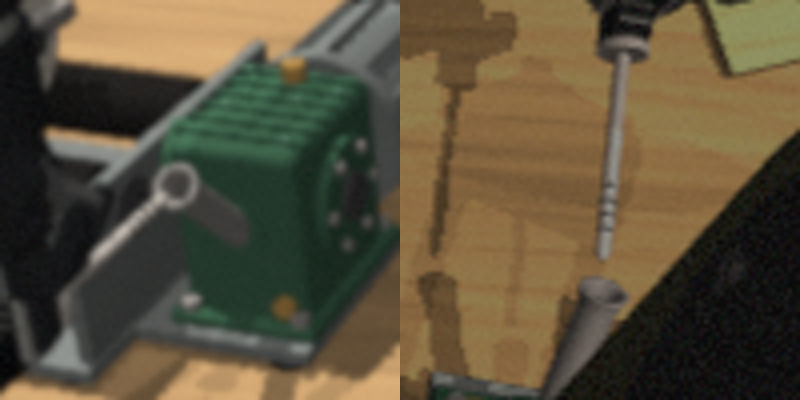

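The rod's tip is at (604,258) in the top half, just in front of the mouth at (604,292). The stick is level and about 1.5 mm off to +y.

Emit:
carry_out([
  [0,0.06,0.08],
  [-0.3,0,0],
  [-0.3,0,0],
  [-0.2,0,0],
  [0,0,0],
], jaw=[0,0,0,0,0], roll=[0,0,0,0,0])

```text
t: 9.4
tool_pos: [0.662, -0.1874, 0.1416]
orientation: [[0.994, -0.106, -0.001], [-0.106, -0.994, 0.0], [-0.001, -0.0, -1.0]]
contact_force: [-0.3, 0.0, -1.3]
finger_gap: 0.249
finger_force: 30.2
```

Emit:
carry_out([
  [-0.08,0,-0.39],
  [-0.08,0,-0.39],
  [-0.13,0,-0.38],
  [-0.13,0,-0.38],
  [0,0,0],
], jaw=[0,0,0,0,0], roll=[0,0,0,0,0])

```text
t: 9.9
tool_pos: [0.6535, -0.1871, 0.1827]
orientation: [[0.994, -0.106, 0.004], [-0.106, -0.994, -0.001], [0.004, 0.001, -1.0]]
contact_force: [0.8, -0.2, -1.1]
finger_gap: 0.251
finger_force: 30.2
```

```bash
cat > snap.py <<'E'
import sys
from plant import manip, viewer
import cv2,numpy as np
i=sys.argv[1]; im=[]
for n,(x0,x1,y0,y1) in (("scene",(60,180,95,215)),("top",(340,460,130,250))):
    c=viewer.read_camera(n); np.savez(f"{n}{i}.npz",**c); im.append(cv2.resize(c["color"][y0:y1,x0:x1,::-1],(400,400),interpolation=cv2.INTER_CUBIC))
cv2.imwrite(f"pics/g{i}.png",np.hstack(im))
s=manip.sense();print({k:np.round(s[k],4).tolist() for k in("tool_pos","contact_force","ft_torque")})
T=np.array(s["tool_pos"])-[.512,-.1725,.150]; print("h,lat,z mm",1000*(T@[.9945,-.1045,0]).round(4),1000*(T@[-.1045,-.9945,0]).round(4),(1000*T[2]).round(1))
E
python3 snap.py 4
```

```text
{'tool_pos': [0.6529, -0.1867, 0.1808], 'contact_force': [-0.9175, 0.403, -0.6396], 'ft_torque': [0.0024, -0.0383, -0.0019]}
h,lat,z mm 141.6 -0.6 30.8
```

View pics/g4.png

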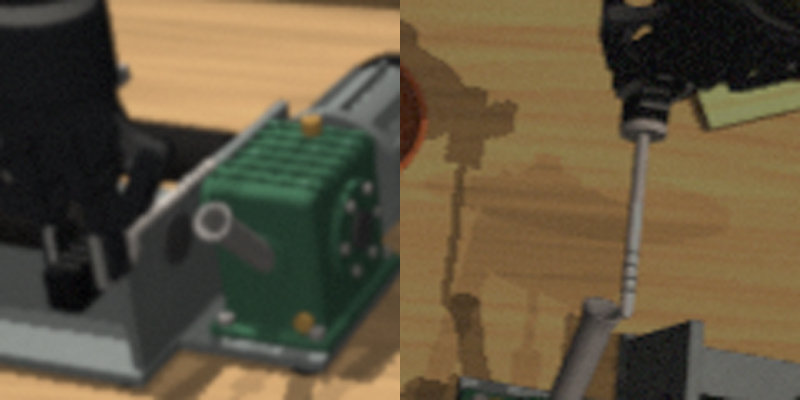

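The tip slid up out of the flare, and the stick is still level at z of about 0.19 above the mouth (tip at (628,312) in the top half). So I'll pre-tilt it by sliding the tip along the underside of the tube.

Emit:
carry_out([
  [0.68,0,0],
  [0.68,0,0],
  [0,0,0.8],
  [0,0,0.8],
  [0,0,0.8],
], jaw=[0,0,0,0,0], roll=[0,0,0,0,0])

```text
t: 10.5
tool_pos: [0.6864, -0.1901, 0.1186]
orientation: [[0.994, -0.105, -0.001], [-0.105, -0.994, 0.0], [-0.001, -0.0, -1.0]]
contact_force: [-1.5, 0.3, -1.1]
finger_gap: 0.251
finger_force: 30.3
```

Emit:
carry_out([
  [0,0,0.8],
  [-0.4,0,0],
  [-0.4,0,0],
  [-0.4,0,0],
  [0,0,0],
], jaw=[0,0,0,0,0], roll=[0,0,0,0,0])

```text
t: 11.0
tool_pos: [0.6551, -0.1869, 0.1014]
orientation: [[0.994, -0.106, 0.0], [-0.106, -0.994, -0.0], [0.0, 0.0, -1.0]]
contact_force: [-0.5, 0.5, -0.4]
finger_gap: 0.252
finger_force: 30.2
```

Emit:
carry_out([
  [-0.1,0,0],
  [-0.1,0,0],
  [-0.1,0,0],
  [0,0,0],
  [0,0,0],
], jaw=[0,0,0,0,0], roll=[0,0,0,0,0])

```text
t: 11.5
tool_pos: [0.6493, -0.1863, 0.1001]
orientation: [[0.994, -0.106, 0.0], [-0.106, -0.994, -0.0], [0.0, 0.0, -1.0]]
contact_force: [-0.1, 0.1, -1.4]
finger_gap: 0.25
finger_force: 30.2
```

Emit:
carry_out([
  [-0.16,0,-0.5],
  [-0.16,0,-0.5],
  [-0.22,0,-0.47],
  [-0.22,0,-0.47],
  [0,0,0],
], jaw=[0,0,0,0,0], roll=[0,0,0,0,0])

```text
t: 12.0
tool_pos: [0.6304, -0.1848, 0.1516]
orientation: [[0.994, -0.105, 0.003], [-0.105, -0.994, -0.002], [0.003, 0.001, -1.0]]
contact_force: [1.6, -0.1, -1.3]
finger_gap: 0.25
finger_force: 29.6
```

```bash
python3 snap.py 5
```

```text
{'tool_pos': [0.6291, -0.1843, 0.1492], 'contact_force': [0.0491, 0.6501, -0.6348], 'ft_torque': [0.0745, -0.0388, 0.0497]}
h,lat,z mm 117.7 -0.5 -0.8
```

View pics/g5.png

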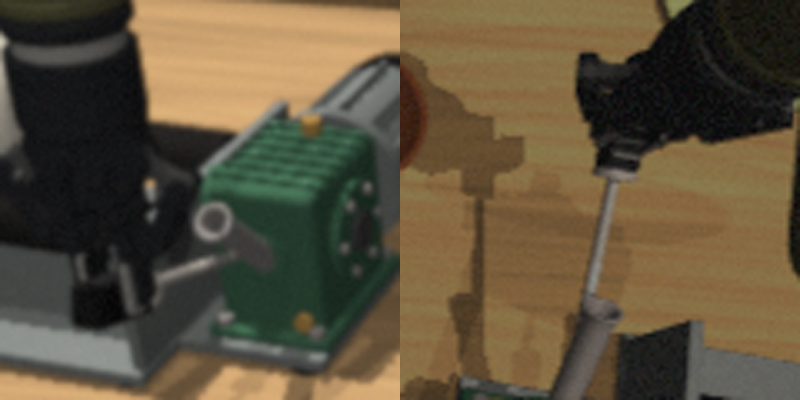

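The tip is under the tube. In the scene half the rod runs from (150,278) to the tube's underside at (240,256). In the top half it goes in under the mouth at (590,300), and the stick seems to be tilting.

```bash
cat > rod.py <<'E'
import sys
from h import *
# rod from top depth: points near the tool's vertical plane between tool and mouth
def rod(t,T,hmin,hmax,yaw=-6.05):
    P=cloud(t).reshape(-1,3); a=np.radians(yaw); x=np.array([np.cos(a),np.sin(a),0]); y=np.array([np.sin(a),-np.cos(a),0])
    d=P-T; h=d@x; l=d@y; z=P[:,2]
    k=(abs(l)<.014)&(h>hmin)&(h<hmax)&(z>.06)&(z<T[2]+.08); h,l,z=h[k],l[k],z[k]
    out=[]
    for a in np.arange(hmin,hmax,.006):
        j=(h>=a)&(h<a+.006)
        if j.sum()>2:
            i=np.argsort(z[j])[-max(2,j.sum()//4):]; out.append((h[j][i].mean(),z[j][i].mean(),l[j][i].mean()))
    return np.array(out)
if __name__=="__main__":
    from plant import manip
    T=np.array(manip.sense()["tool_pos"]); o=rod(load(sys.argv[1]),T,float(sys.argv[2]),float(sys.argv[3])); o[:,1]-=T[2]
    print((o*1000).round(1).tolist()); p=np.polyfit(o[:,0],o[:,1],1); print("slope deg",np.degrees(np.arctan(p[0])),"z over TCP at h=0",p[1])
E
python3 rod.py top5.npz -.125 -.045
```

```text
[[-123.3, 5.5, -0.5], [-116.5, -1.6, -0.6], [-112.1, -4.9, 0.6], [-103.7, -23.0, -1.7], [-97.6, -19.2, -0.8], [-90.9, -16.8, -1.9], [-84.4, -15.3, -3.1], [-78.6, -14.3, -1.8], [-72.8, -12.0, 0.2], [-68.2, -8.9, -2.6], [-62.2, -9.1, -2.0], [-55.3, -6.9, -2.0], [-48.3, -3.5, -2.1], [-45.6, -4.7, -1.8]]
slope deg -0.5787787045349829 z over TCP at h=0 -0.010457750546352059
```

Emit:
carry_out([
  [-0.27,0,-0.42],
  [-0.27,0,-0.42],
  [-0.42,0,-0.34],
  [-0.42,0,-0.34],
  [0,0,0],
], jaw=[0,0,0,0,0], roll=[0,0,0,0,0])

```text
t: 12.6
tool_pos: [0.5941, -0.1805, 0.1882]
orientation: [[0.994, -0.106, -0.0], [-0.106, -0.994, -0.0], [-0.0, 0.0, -1.0]]
contact_force: [0.9, 0.3, -1.1]
finger_gap: 0.244
finger_force: 29.8
```

Emit:
carry_out([
  [-0.2,0,-0.08],
  [-0.22,0,-0.08],
  [0,0,0],
  [0.25,0,0.25],
  [0.25,0,0.25],
], jaw=[0,0,0,0,0], roll=[0,0,0,0,0])

```text
t: 13.1
tool_pos: [0.5976, -0.1807, 0.1772]
orientation: [[0.994, -0.106, -0.002], [-0.106, -0.994, 0.0], [-0.002, -0.0, -1.0]]
contact_force: [0.1, -0.4, -0.9]
finger_gap: 0.25
finger_force: 30.0
```

```bash
python3 snap.py 6; python3 rod.py top6.npz -.09 -.03
```

```text
{'tool_pos': [0.5978, -0.1806, 0.176], 'contact_force': [0.553, -0.294, -1.4585], 'ft_torque': [0.0061, -0.0073, -0.0167]}
h,lat,z mm 86.2 -0.9 26.0
[[-87.5, -27.1, 1.5], [-82.7, -31.5, 3.6], [-75.0, -45.8, -0.5], [-66.8, -50.8, -0.7], [-61.4, -46.2, -2.6], [-55.4, -42.1, -1.4], [-51.0, -37.2, -1.6], [-42.9, -32.1, -2.1], [-37.0, -26.1, -0.6], [-31.1, -21.5, -0.1]]
slope deg 10.142869725756043 z over TCP at h=0 -0.025461942106087328
```

Emit:
carry_out([
  [0.6,0,-0.5],
  [0.6,0,-0.5],
  [0.6,0,-0.6],
  [0,0,-0.8],
  [0,0,-0.8],
], jaw=[0,0,0,0,0], roll=[0,0,0,0,0])

```text
t: 13.7
tool_pos: [0.6428, -0.1854, 0.2574]
orientation: [[0.994, -0.105, -0.003], [-0.105, -0.994, 0.001], [-0.003, -0.001, -1.0]]
contact_force: [-0.7, 0.6, -1.0]
finger_gap: 0.251
finger_force: 30.0
```

```bash
python3 snap.py 7; python3 rod.py top7.npz -.12 -.03
python3 - <<'E'
from h import *
t=load("top3.npz"); o=rod=__import__("rod").rod(t,np.array([.6823,-.1879,.1438]),-.14,-.05); print("cal level: top rel TCP",((o[:,1]-.1438)*1000).round(1), (o[:,2]*1000).round(1))
E
```

```text
{'tool_pos': [0.6445, -0.1861, 0.2606], 'contact_force': [0.2835, -0.1904, -0.1119], 'ft_torque': [-0.0305, -0.0387, 0.0517]}
h,lat,z mm 133.20000000000002 -0.3 110.6
[[-102.5, -83.5, -0.3], [-97.2, -78.1, -0.9], [-92.1, -73.0, -2.8], [-85.1, -66.0, -0.9], [-79.3, -61.2, -1.4], [-73.1, -57.2, -1.5], [-67.4, -51.5, -1.8], [-62.1, -46.6, -1.0], [-54.8, -41.9, -1.7], [-49.5, -36.0, -1.2], [-43.5, -29.4, -1.2], [-37.6, -24.6, -1.4], [-32.9, -20.7, -1.0]]
slope deg 41.6504117578925 z over TCP at h=0 0.008507235338805434
cal level: top rel TCP [12.5 13.4 13.1 12.2 13.1 13.4 11.9 13.6 13.2 12.3 13.3 12.1 12.4 12.1
 12.4] [-2.4 -1.2 -1.6 -1.7 -3.7 -2.2 -3.2 -3.3 -2.4 -0.3 -2.4 -0.3 -1.8 -1.3
 -0.8]
```

View pics/g7.png

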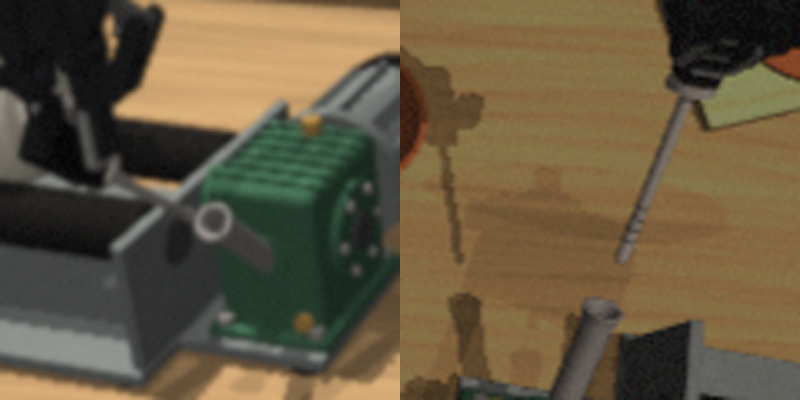

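The stick is now tilted about 42° and points at the mouth. In the top half the tip is at (622,262) and the mouth at (602,312), so they are in line.

Emit:
carry_out([
  [-0.44,0,0.28],
  [-0.43,0,0.28],
  [0,0,0],
  [-0.28,0,0.28],
  [0,0,0],
], jaw=[0,0,0,0,0], roll=[0,0,0,0,0])

```text
t: 14.3
tool_pos: [0.6129, -0.1822, 0.2355]
orientation: [[0.994, -0.106, -0.003], [-0.106, -0.994, 0.001], [-0.003, -0.001, -1.0]]
contact_force: [-0.3, 0.1, -1.0]
finger_gap: 0.252
finger_force: 30.0
```

```bash
python3 snap.py 8; python3 rod.py top8.npz -.09 -.03
```

```text
{'tool_pos': [0.6142, -0.1826, 0.2367], 'contact_force': [-0.2118, -0.3524, -1.104], 'ft_torque': [0.0523, -0.0288, 0.0038]}
h,lat,z mm 102.7 -0.7 86.7
[[-84.4, -66.4, -2.4], [-78.6, -62.0, -2.6], [-73.6, -56.8, -1.7], [-67.2, -52.4, -1.3], [-61.3, -46.7, -2.1], [-55.1, -41.2, -1.9], [-49.0, -36.7, -1.2], [-43.3, -31.5, -2.6], [-37.3, -25.5, -1.5], [-31.9, -21.3, 0.1]]
slope deg 40.75817724273772 z over TCP at h=0 0.006074592620390342
```

Emit:
carry_out([
  [-0.22,0,0.18],
  [-0.21,0,0.13],
  [-0.21,0,0.13],
  [-0.21,0,0.13],
  [0,0,0],
], jaw=[0,0,0,0,0], roll=[0,0,0,0,0])

```text
t: 14.9
tool_pos: [0.5923, -0.1801, 0.2222]
orientation: [[0.994, -0.106, -0.0], [-0.106, -0.994, 0.0], [-0.0, -0.0, -1.0]]
contact_force: [-0.4, -0.1, -4.1]
finger_gap: 0.251
finger_force: 29.8
```

```bash
python3 snap.py 9; python3 rod.py top9.npz -.07 -.03
```

```text
{'tool_pos': [0.5928, -0.1802, 0.2226], 'contact_force': [0.2891, -0.2053, -1.6859], 'ft_torque': [0.0416, -0.3489, 0.0048]}
h,lat,z mm 81.19999999999999 -0.8 72.6
[[-64.9, -51.9, -0.9], [-60.0, -46.2, -0.2], [-52.8, -40.4, -2.5], [-47.0, -34.4, -0.7], [-41.1, -31.5, 0.4], [-35.3, -23.5, -1.5], [-31.3, -21.4, -2.4]]
slope deg 41.95755106962109 z over TCP at h=0 0.00708765416545489
```

Emit:
carry_out([
  [-0.2,0,0.12],
  [-0.2,0,0.12],
  [-0.22,0,0.12],
  [0,0,0],
  [-0.2,0,0.2],
], jaw=[0,0,0,0,0], roll=[0,0,0,0,0])

```text
t: 15.5
tool_pos: [0.5728, -0.1783, 0.2091]
orientation: [[0.994, -0.105, 0.001], [-0.105, -0.994, -0.0], [0.001, 0.0, -1.0]]
contact_force: [0.3, 0.5, -1.6]
finger_gap: 0.246
finger_force: 30.1
```

```bash
python3 snap.py 10; python3 rod.py top10.npz -.06 -.015
```

```text
{'tool_pos': [0.5713, -0.1779, 0.2079], 'contact_force': [0.6909, 0.0177, -3.2813], 'ft_torque': [-0.0313, -0.4075, 0.0027]}
h,lat,z mm 59.5 -0.9 57.9
[[-56.1, -47.8, -1.8], [-49.2, -40.8, -1.3], [-43.9, -35.5, -2.9], [-36.8, -29.8, -2.4], [-31.2, -23.1, -0.1], [-24.6, -6.1, -1.0], [-19.5, 1.3, -3.0], [-16.5, 76.3, 4.4]]
slope deg 66.2851126415158 z over TCP at h=0 0.06585440976764217
```

Emit:
carry_out([
  [-0.2,0,0.2],
  [-0.2,0,0.2],
  [-0.2,0,0.2],
  [-0.2,0,0.2],
  [0,0,0],
], jaw=[0,0,0,0,0], roll=[0,0,0,0,0])

```text
t: 16.1
tool_pos: [0.5513, -0.1757, 0.1877]
orientation: [[0.994, -0.106, -0.002], [-0.106, -0.994, 0.001], [-0.002, -0.001, -1.0]]
contact_force: [0.2, -0.6, -4.1]
finger_gap: 0.256
finger_force: 29.8
```

Emit:
carry_out([
  [-0.2,0,0.2],
  [-0.2,0,0.2],
  [-0.2,0,0.2],
  [0,0,0],
  [0,0,0],
], jaw=[0,0,0,0,0], roll=[0,0,0,0,0])

```text
t: 16.6
tool_pos: [0.5373, -0.1743, 0.1734]
orientation: [[0.994, -0.106, -0.001], [-0.106, -0.994, 0.0], [-0.001, -0.0, -1.0]]
contact_force: [0.1, -0.2, -2.9]
finger_gap: 0.247
finger_force: 30.0
```

```bash
python3 snap.py 11
```

```text
{'tool_pos': [0.5378, -0.1744, 0.1738], 'contact_force': [0.9186, 0.8826, -1.8665], 'ft_torque': [0.0751, -0.2052, -0.0481]}
h,lat,z mm 25.8 -0.8 23.8
```

Emit:
carry_out([
  [-0.1,0,0.1],
  [-0.1,0,0.1],
  [-0.1,0,0.1],
  [0,0,0],
  [0,0,0],
], jaw=[0,0,0,0,0], roll=[0,0,0,0,0])

```text
t: 17.2
tool_pos: [0.5301, -0.1736, 0.1661]
orientation: [[0.994, -0.106, -0.001], [-0.106, -0.994, 0.0], [-0.001, -0.0, -1.0]]
contact_force: [-0.0, -0.8, -2.3]
finger_gap: 0.25
finger_force: 30.0
```

Emit:
carry_out([
  [-0.05,0,0.05],
  [0,0,0],
  [0,0,0],
], jaw=[0,0,0], roll=[0,0,0])

```text
t: 17.5
tool_pos: [0.5291, -0.1735, 0.165]
orientation: [[0.994, -0.106, -0.0], [-0.106, -0.994, -0.0], [-0.0, 0.0, -1.0]]
contact_force: [-0.0, -1.4, -2.0]
finger_gap: 0.248
finger_force: 30.1
```

Emit:
carry_out([
  [-0.05,0,0.05],
  [0,0,0],
  [0,0,0],
], jaw=[0,0,0], roll=[0,0,0])

```text
t: 17.8
tool_pos: [0.5278, -0.1734, 0.1637]
orientation: [[0.994, -0.106, -0.0], [-0.106, -0.994, 0.0], [-0.0, -0.0, -1.0]]
contact_force: [-0.1, 0.3, -2.5]
finger_gap: 0.252
finger_force: 30.1
```

Emit:
carry_out([
  [-0.05,0,0.05],
  [0,0,0],
  [0,0,0],
], jaw=[0,0,0], roll=[0,0,0])

```text
t: 18.1
tool_pos: [0.5274, -0.1734, 0.1631]
orientation: [[0.994, -0.106, 0.002], [-0.106, -0.994, -0.0], [0.002, 0.0, -1.0]]
contact_force: [1.1, 0.5, 1.7]
finger_gap: 0.249
finger_force: 30.5
```

Emit:
carry_out([
  [-0.05,0,0.05],
  [0,0,0],
  [0,0,0],
], jaw=[0,0,0], roll=[0,0,0])

```text
t: 18.4
tool_pos: [0.5275, -0.1735, 0.163]
orientation: [[0.994, -0.106, 0.005], [-0.106, -0.994, -0.001], [0.005, 0.001, -1.0]]
contact_force: [3.4, 1.2, 6.7]
finger_gap: 0.252
finger_force: 31.2
```

Emit:
carry_out([
  [-0.03,0,0.03],
  [0,0,0],
  [0,0,0],
], jaw=[0,0,0], roll=[0,0,0])

```text
t: 18.7
tool_pos: [0.5274, -0.1735, 0.1629]
orientation: [[0.994, -0.106, 0.006], [-0.106, -0.994, -0.001], [0.007, 0.001, -1.0]]
contact_force: [3.7, 0.8, 9.3]
finger_gap: 0.252
finger_force: 31.6
```

```bash
python3 snap.py 12
```

```text
{'tool_pos': [0.5275, -0.1735, 0.1629], 'contact_force': [4.0281, 1.0893, 9.5686], 'ft_torque': [0.2982, -0.537, 0.0083]}
h,lat,z mm 15.5 -0.6 12.9
```

Emit:
carry_out([
  [-0.01,0,0.01],
  [0,0,0],
  [0,0,0],
  [0,0,0],
  [0,0,0],
], jaw=[0,0,0,0,0], roll=[0,0,0,0,0])

```text
t: 19.3
tool_pos: [0.5275, -0.1735, 0.1629]
orientation: [[0.994, -0.106, 0.007], [-0.106, -0.994, -0.002], [0.007, 0.001, -1.0]]
contact_force: [3.7, 1.6, 10.9]
finger_gap: 0.253
finger_force: 31.6
```

Emit:
carry_out([
  [0,0,0],
  [0,0,0],
  [0,0,0],
  [0,0,0],
  [0,0,0],
], jaw=[0,0,0,0,0], roll=[0,0,0,0,0])

```text
t: 19.8
tool_pos: [0.5275, -0.1735, 0.1629]
orientation: [[0.994, -0.106, 0.007], [-0.106, -0.994, -0.002], [0.007, 0.001, -1.0]]
contact_force: [3.1, 1.6, 11.0]
finger_gap: 0.249
finger_force: 31.6
```

Emit:
carry_out([
  [0,0,0],
  [0,0,0],
  [0,0,0],
  [0,0,0],
  [0,0,0],
], jaw=[0,0,0,0,0], roll=[0,0,0,0,0])

```text
t: 20.3
tool_pos: [0.5274, -0.1735, 0.1629]
orientation: [[0.994, -0.106, 0.007], [-0.106, -0.994, -0.002], [0.007, 0.001, -1.0]]
contact_force: [2.9, 1.5, 11.2]
finger_gap: 0.252
finger_force: 31.6
```

Emit:
carry_out([
  [0.19,0,-0.19],
  [0.4,0,-0.4],
  [0.4,0,-0.4],
  [0.4,0,-0.4],
  [0.4,0,-0.4],
], jaw=[0,0,0,0,0], roll=[0,0,0,0,0])

```text
t: 20.8
tool_pos: [0.568, -0.1775, 0.2044]
orientation: [[0.994, -0.106, -0.003], [-0.106, -0.994, 0.001], [-0.004, -0.0, -1.0]]
contact_force: [0.2, -0.7, -1.4]
finger_gap: 0.255
finger_force: 30.1
```

Emit:
carry_out([
  [0.4,0,-0.4],
  [0.4,0,-0.4],
  [0.4,0,-0.4],
  [0.4,0,-0.4],
  [0,0,0],
], jaw=[0,0,0,0,0], roll=[0,0,0,0,0])

```text
t: 21.3
tool_pos: [0.6098, -0.1823, 0.2455]
orientation: [[0.994, -0.105, 0.001], [-0.105, -0.994, -0.001], [0.001, 0.001, -1.0]]
contact_force: [0.4, 0.0, -1.4]
finger_gap: 0.249
finger_force: 30.1
```

```bash
python3 snap.py 13; python3 rod.py top13.npz -.095 -.03
```

```text
{'tool_pos': [0.6077, -0.1818, 0.2441], 'contact_force': [-1.1155, 0.2958, -0.9185], 'ft_torque': [0.082, 0.003, 0.0446]}
h,lat,z mm 96.10000000000001 -0.8 94.1
[[-91.2, -81.2, -1.8], [-84.2, -74.4, -1.6], [-78.4, -69.0, -0.8], [-71.7, -62.0, -1.5], [-67.0, -56.7, -0.7], [-61.1, -51.6, -2.0], [-55.9, -47.6, 0.0], [-49.4, -40.5, -1.7], [-42.5, -34.4, 0.2], [-35.9, -29.0, -0.2], [-30.7, -23.3, -1.2]]
slope deg 43.51330609295394 z over TCP at h=0 0.00585950331063003
```

Emit:
carry_out([
  [0.35,0,0.45],
  [0.35,0,0.45],
  [0.36,0,0.55],
  [0.2,0,0.35],
  [0,0,0],
], jaw=[0,0,0,0,0], roll=[0,0,0,0,0])

```text
t: 21.9
tool_pos: [0.6396, -0.1849, 0.197]
orientation: [[0.994, -0.105, -0.004], [-0.105, -0.994, 0.002], [-0.004, -0.001, -1.0]]
contact_force: [-0.5, -0.2, -1.1]
finger_gap: 0.256
finger_force: 29.4
```

```bash
python3 snap.py 14; python3 rod.py top14.npz -.12 -.04
```

```text
{'tool_pos': [0.6396, -0.1851, 0.1987], 'contact_force': [-0.4668, 1.1114, -1.7543], 'ft_torque': [0.0361, -0.0096, -0.0202]}
h,lat,z mm 128.20000000000002 -0.8 48.7
[[-115.0, -42.3, -1.4], [-110.7, -39.8, -2.4], [-104.4, -37.8, -2.4], [-98.0, -35.1, -1.1], [-92.6, -32.9, -1.8], [-87.8, -29.9, -0.6], [-80.0, -27.3, -2.0], [-74.7, -25.0, -0.9], [-66.5, -22.5, -1.9], [-61.4, -19.1, -1.6], [-55.1, -16.6, -0.4], [-50.1, -12.8, -0.3], [-43.6, -10.7, -2.4], [-40.3, -9.9, 0.1]]
slope deg 23.563678665173974 z over TCP at h=0 0.007807140493639998
```

Emit:
carry_out([
  [0.27,0,0.47],
  [0.27,0,0.47],
  [0.18,0,0.6],
  [0.14,0,0.6],
  [0,0,0],
], jaw=[0,0,0,0,0], roll=[0,0,0,0,0])

```text
t: 22.5
tool_pos: [0.6607, -0.1871, 0.1431]
orientation: [[0.994, -0.105, -0.004], [-0.105, -0.994, 0.002], [-0.004, -0.001, -1.0]]
contact_force: [-1.0, 0.6, -0.5]
finger_gap: 0.251
finger_force: 29.3
```

```bash
python3 snap.py 15; python3 rod.py top15.npz -.14 -.045
```

```text
{'tool_pos': [0.6613, -0.1874, 0.1453], 'contact_force': [0.4454, 0.1023, -1.2968], 'ft_torque': [-0.0171, 0.0346, -0.0028]}
h,lat,z mm 150.0 -0.8 -4.7
[[-136.1, 6.8, -1.9], [-131.3, 6.4, -1.0], [-124.5, 6.8, -0.7], [-119.4, 7.0, -3.4], [-112.3, 7.2, -1.9], [-105.7, 7.5, -2.6], [-99.7, 7.1, -1.8], [-95.0, 7.4, -1.2], [-88.4, 7.3, -2.9], [-83.5, 7.6, -1.2], [-77.6, 7.8, -0.3], [-70.7, 7.7, -1.2], [-64.0, 9.1, -1.2], [-58.6, 8.9, -3.8], [-50.2, 9.8, -1.6], [-47.5, 7.8, -3.2]]
slope deg 1.5193090478386304 z over TCP at h=0 0.010063610551645626
```

Emit:
carry_out([
  [0,0,0.08],
  [0,0,0.08],
  [0,0,0],
  [0,0,-0.12],
  [0.3,0,0],
], jaw=[0,0,0,0,0], roll=[0,0,0,0,0])

```text
t: 23.1
tool_pos: [0.6684, -0.1883, 0.1463]
orientation: [[0.994, -0.106, -0.0], [-0.106, -0.994, -0.0], [-0.0, 0.0, -1.0]]
contact_force: [-0.1, 0.4, -0.1]
finger_gap: 0.249
finger_force: 29.4
```

Emit:
carry_out([
  [0.5,0,0],
  [0.7,0,0],
  [0.4,0,0],
  [0,0,0],
  [0,0,0],
], jaw=[0,0,0,0,0], roll=[0,0,0,0,0])

```text
t: 23.6
tool_pos: [0.7083, -0.1924, 0.1451]
orientation: [[0.994, -0.105, -0.001], [-0.105, -0.994, 0.0], [-0.001, -0.0, -1.0]]
contact_force: [0.3, 0.2, -0.3]
finger_gap: 0.251
finger_force: 29.4
```

```bash
python3 snap.py 16; python3 rod.py top16.npz -.145 -.045
```

```text
{'tool_pos': [0.7078, -0.1924, 0.1453], 'contact_force': [-0.5029, -0.4622, -0.8368], 'ft_torque': [-0.0759, 0.017, -0.027]}
h,lat,z mm 196.8 -0.7 -4.7
[[-143.2, 6.9, -3.2], [-135.3, 8.6, -2.3], [-130.0, 6.9, -1.0], [-124.2, 7.9, 0.3], [-116.1, 7.8, -0.3], [-110.3, 7.0, -1.6], [-106.9, 7.8, -1.1], [-100.1, 8.3, -1.9], [-94.3, 8.2, -2.3], [-89.4, 8.3, -1.6], [-82.0, 8.2, -0.3], [-74.6, 7.5, -0.3], [-71.1, 7.7, -0.6], [-64.7, 8.8, -2.8], [-57.8, 10.0, -0.1], [-51.4, 9.9, -0.9], [-46.4, 9.3, -1.1]]
slope deg 1.2573583944425664 z over TCP at h=0 0.0102427706543827
```

Emit:
carry_out([
  [0,-0.3,-0.06],
  [0,-0.6,-0.06],
  [0,-0.8,0],
  [0,-0.8,0],
  [-0.2,-0.8,0],
], jaw=[0,0,0,0,0], roll=[0,0,0,0,0])

```text
t: 24.2
tool_pos: [0.7129, -0.1074, 0.1486]
orientation: [[0.995, -0.105, 0.001], [-0.105, -0.995, 0.0], [0.001, -0.0, -1.0]]
contact_force: [0.1, 0.1, -0.8]
finger_gap: 0.249
finger_force: 29.4
```

Emit:
carry_out([
  [-0.25,-0.8,0],
  [-0.25,-0.8,0],
  [-0.25,-0.8,0],
  [-0.25,-0.8,0],
  [-0.25,-0.8,0],
], jaw=[0,0,0,0,0], roll=[0,0,0,0,0])

```text
t: 24.7
tool_pos: [0.6913, -0.0055, 0.1487]
orientation: [[0.994, -0.105, 0.0], [-0.105, -0.994, -0.0], [0.0, -0.0, -1.0]]
contact_force: [-0.5, 0.1, -0.2]
finger_gap: 0.252
finger_force: 29.4
```

Emit:
carry_out([
  [-0.25,-0.8,0],
  [-0.25,-0.8,0],
  [-0.15,-0.5,0],
  [-0.08,-0.2,0],
  [0,0,0],
], jaw=[0,0,0,0,0], roll=[0,0,0,0,0])

```text
t: 25.2
tool_pos: [0.6797, 0.0526, 0.1486]
orientation: [[0.995, -0.104, 0.0], [-0.104, -0.995, -0.0], [0.0, 0.0, -1.0]]
contact_force: [0.6, 0.6, -1.2]
finger_gap: 0.248
finger_force: 29.4
```

```bash
cat > fin.py <<'E'
from h import *
from plant import manip, viewer
c=viewer.read_camera("top"); s=viewer.read_camera("scene"); np.savez("topF.npz",**c); np.savez("sceneF.npz",**s)
a=cv2.resize(c["color"][120:290,190:390,::-1],(471,400)); b=cv2.resize(s["color"][170:300,130:290,::-1],(320,260))
cv2.imwrite("pics/fin.png",np.hstack([a,cv2.copyMakeBorder(b,0,140,0,0,cv2.BORDER_CONSTANT)]))
S=manip.sense(); print(S["t"],S["tool_pos"],S["contact_force"],S["dq"])
E
python3 fin.py; python3 rod.py topF.npz -.155 -.045
```

```text
25.3 [0.68002639 0.05125709 0.1485566 ] [ 0.78017887 -0.80748158 -1.01069563] [-1.23104674e-02 -3.29786853e-05 -2.38075572e-03  2.00579727e-03
  1.62488451e-03  3.31781635e-04]
[[-151.0, 4.3, -2.9], [-147.0, 7.4, -2.7], [-141.9, 6.8, -0.1], [-133.1, 7.3, -1.6], [-126.2, 8.0, -0.5], [-123.9, 7.7, -0.8], [-117.9, 6.6, -1.6]]
slope deg 3.1216925250913614 z over TCP at h=0 0.014207063069933934
```

View pics/fin.png

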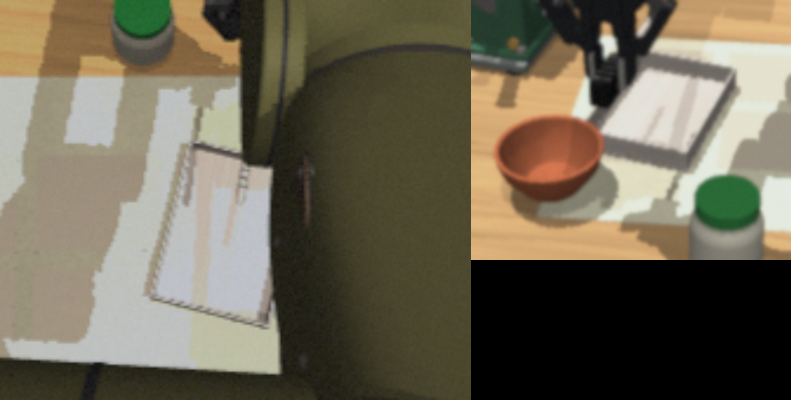

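The tip, at (240,200) in the top half, is above the tray, which has not moved, and the bowl and glaze jar are in place.

Run:
```python
from h import *
t=load("topF.npz"); print(onz(t,[190+240/2.355-.3,120+201/2.353-.3],.15))
P=cloud(t); Z=P[:,:,2]
print("TCP-154x:",np.array([.680,.0513])-.155*np.array([.9945,-.105]))
m0=cloud(load("top0.npz"))[:,:,2]; 
for n in("top0.npz","topF.npz"):
    c=load(n); p=cloud(c); q=p[180:258,254:290][(p[180:258,254:290,2]>.018)&(p[180:258,254:290,2]<.05)]; print(n,len(q),q[:,:2].min(0),q[:,1].max(),q[:,:2].mean(0))
```

```text
[[0.53186042 0.067371   0.15      ]]
TCP-154x: [0.5258525 0.067575 ]
top0.npz 177 [0.43136632 0.05587053] 0.14510858122533762 [0.52288375 0.11174651]
topF.npz 178 [0.4313946  0.05583221] 0.14512385196569141 [0.52230005 0.11138872]
```

Emit:
carry_out([
  [-0.07,0,0],
  [-0.07,0,0],
  [0,0,0],
  [0,0,0],
  [0,0,0],
], jaw=[0,0,0,0,0], roll=[0,0,0,0,0])

```text
t: 25.8
tool_pos: [0.6764, 0.0519, 0.1486]
orientation: [[0.994, -0.106, 0.0], [-0.106, -0.994, -0.0], [0.0, 0.0, -1.0]]
contact_force: [0.7, 0.6, -0.8]
finger_gap: 0.249
finger_force: 29.4
```

Emit:
carry_out([
  [0,0,0],
  [0,0,0],
  [0,0,0],
  [0,0,0],
  [0,0,0],
], jaw=[0,0,0,0,0], roll=[0,0,0,0,0])

```text
t: 26.3
tool_pos: [0.6763, 0.0522, 0.1486]
orientation: [[0.994, -0.106, 0.0], [-0.106, -0.994, 0.0], [0.0, -0.0, -1.0]]
contact_force: [-0.7, 0.7, -0.7]
finger_gap: 0.249
finger_force: 29.4
```

```bash
python3 -c "
from plant import manip
print(manip.job_done())"
```

```text
the job is handed in; nothing more can be done
None
```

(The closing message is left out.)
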